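# Wedge the dovetailed lid onto the cafe's tea box

### The arm

A 7-joint arm with a two-finger parallel gripper is mounted at the origin on the work surface. World frame = base frame: x ahead of the robot, y to its left, z up, the work surface at z = 0. Lengths are in mm, angles in rad, forces in N, time in s.
With the tool pointing down it reaches from about 400 to 875 mm from the base axis. Payload 4.4 kg.
Tool frame: the origin (TCP) lies on the centre line of the jaws, within the pads' length; the fingertips stand 19 mm ahead of it and the grasp point (between the pads) is the TCP; z points along the fingers, y is the line along which they close (so a half turn about z gives the same grasp; the last joint's range is limited). The gripper opens to 85 mm and grips with 20 to 120 N. Pads are 22 mm wide; open, the fingers measure 114 mm over their backs; the gripper's body (76 mm by 85 mm) begins 54 mm behind the grasp point. The pads swing forward as they close: fully open they stand 13 mm farther back than shut.
Start: joints at [-1.36, 0.628, 0.038, 1.517, -0.027, 0.996, -0.02], TCP at [177.607, 625.279, 250.313] pointing down, gripper open.
Joint ranges: [-3.06, 3.06], [-0.37, 2.12], [-1.25, 1.32], [0.18, 2.47], [-1.1, 4.24], [0.23, 1.98], [-2.94, 2.94]. Speed limits (rad/s): [2.57, 2.57, 3.14, 3.14, 3.14, 3.14, 3.14].

### API

Orientations are given as [roll, pitch, yaw] about the fixed x, y, z axes, in that order (R = Rz(yaw) Ry(pitch) Rx(roll)).
In Python, from cell import ctrl, viewer, silhouettes gives the robot as it stands.
- The arm moves only by the shell command python3 -m creep 'ROWS'. ROWS is JSON, a list of rows, each an object with "jaw": the gripper command: -1 is shut, 1 is fully open, values between are in proportion; "xyz": the shift along the tool's x, y, z in mm, a list of three; "angular": the turn, a rotation vector about the tool's x, y, z in rad, a list of three. In form: [{"jaw": jaw, "xyz": [tx, ty, tz], "angular": [rx, ry, rz]}, ...]. A call has 1 to 12 rows; each row is the pose to reach, as a shift and turn from the pose commanded when the call began, along the tool's axes at that moment; what a row does not reach only later rows make up. A row lasts 1/8 s, in which the tool goes at most 62.5 mm and 10.7 degrees, less where a joint would pass 70% of its speed; a pose out of reach is approached as far as the arm can. A call with a gripper value outside its range is refused whole. The fingers move at their own pace and stop on an object; the grip force is fixed at half the most. Time passes only in rows, so rows that repeat a pose let the fingers close. It gives the time, the measured TCP pose, the force, the opening and the grip force at its end, in the units of the state.
- ctrl.read_state(): the state, without advancing time (a new reading comes with each control period).
- viewer.get_image(name): name is "side" or "top"; returns (picture, depth): 400x640x3 uint8, red, green, blue; 400x640 float32, mm along the optical axis (not along the pixel's ray), 0 where there is no reading.
- viewer.camera_model(name): a dict with "fx", "fy", "cx", "cy" (pixels), "T" (4x4, takes a point from camera to world coordinates). Camera axes: x right, y down, z forward; pixel columns grow to the right and rows downward; lengths in mm; the calibration is good to about 2 mm. A picture is of the moment at which its call begins. camera_model takes no time and is no camera call.
- ctrl.finish_job(): hands the job in; it is judged then, once.
Trained networks look in the newest picture that a camera, given by its name, has taken for a name from the list of things; names that differ only in an ending like _2 or _b are one class to them, and where a whole thing is asked for, a point or a joint stands for the part that bears it (a point fixed in the world has none). Each returns a list of dicts, best first, with "score" (0 to 1); they miss things now and then, are a little off and sometimes report something else, mostly with a low value. They report only what shows in the picture. A call takes as long as a camera call. They do not tell look-alikes from the thing itself.
- silhouettes(camera, target): "pixels" (400x640 bool, what is visible of it) and "xy" ([column, row] in pixels, amid what is visible of it).
The state is a dict: "clock": time; "qpos": joint angles; "qd": joint speeds; "tau": joint torques, N m; "eef_pos": TCP position; "tool_rot": TCP orientation; "force": force on the tool from outside, world axes, zero at the start; "torque": the same for the moment, N m; "width": finger opening in mm; "gripper_force": force on a finger pad.
Only numpy, scipy, OpenCV 4.12 (cv2) and the standard library are available. Lean on these libraries where they do the work, as an engineer would, in place of code of your own. Each camera call takes 0.05 s, during which the arm holds its last target. There are 200 camera calls.

### The job

Close the tea box: pick up the brown wooden lid that narrows towards one end, lay it narrow end first in the wide mouth of the tapered dovetail way on top of the box, and slide it along until it wedges tight, its ends about flush with the box's ends; then let go. Leave the white straight-sided lid where it lies.

Things in the scene. Friction and masses are not known exactly. Their poses are not given: they have to be found in the camera images.
- tea_box: Pale wooden tea box with brown rails, screwed to the table, 144 long (x) x 124 wide x 70 mm high, sachets in its slot. Origin: centre of underside. On top, a flat bed 60 mm up between two 10 mm high rails: a dovetail way 101 mm wide at the open mouth (-x end, towards the robot), 53 at the open +x end. The lid slides to +x. Wedged home, the lid's origin is about 60 mm above the box's origin, axes parallel.
- way_mouth (a point): Middle of the way's wide mouth at bed level: in the box's frame 72 mm to -x, 60 mm up, same axes. The rails lean inward, their upper edges overhanging the bed by 5.8 mm. With the lid's origin 18 mm to -x of this point (90 mm short of home) about 9 mm are free on each side between it and these edges, so it can be lowered straight onto the bed there.
- tapered_lid: Loose brown lid, 0.15 to 0.3 kg, flat on the table: plate 140 long (x), 9 mm thick, bevelled sides; underside 100 mm wide at the -x end, 54 at the +x end (goes in first). In its middle a black handle bar 16 (x) x 50 (y) x 34 mm high, top 43 mm above the underside; grip it across its 16 mm. Origin: centre of underside, below the handle; +x points to the narrow end.
- white_lid: White lid of another box, to be left alone: loose straight-sided plate 140 (x) x 90 (y) x 9 mm with the same black handle bar, 16 x 50 x 34 mm. Origin: centre of underside.
Things that resemble listed ones, but are neither listed nor needed, are in the scene too. What is shaped like the tapered_lid but purple is not meant.

How it is judged:
By the outcome, as a careful person would: the job done as asked, in the order asked, and still so for the second after the job is handed in, with the robot touching nothing.
It also fails if it takes over 42 s, if anything falls off the work surface, if the arm or the gripper's body presses on something with over 40 N, if the wrist force passes 120 N, or if a joint passes its speed limit or range.

## Working session

There is one attempt and no reset: what is moved stays moved. The work goes in short steps, Python scripts to look and compute and a shell command to move; the robot and the scene stay as the last step left them, time stands still between calls to the robot, and variables do not carry over. Pictures are saved under pics/ and viewed, at most 12 in all, crops included, and the job is handed in when it is done.

```bash
mkdir -p pics; cat > h.py <<'E'
import numpy as np,cv2
from cell import ctrl,viewer,silhouettes
def cloud(cam,depth):
    m=viewer.camera_model(cam); v,u=np.mgrid[:400,:640]
    P=np.stack([(u-m['cx'])/m['fx']*depth,(v-m['cy'])/m['fy']*depth,depth],-1)
    T=np.array(m['T']); return P@T[:3,:3].T+T[:3,3]
E
python3 - <<'E'
from h import *
s=ctrl.read_state(); print(s['clock'],s['eef_pos'],s['tool_rot'],s['width'],s['force'])
ims=[]
for c in ['top','side']:
    im,d=viewer.get_image(c); np.savez('%s0.npz'%c,im=im,d=d); W=cloud(c,d); cv2.imwrite('pics/%s0.png'%c,im[...,::-1])
    m=viewer.camera_model(c); print(c,m['fx'],np.round(np.array(m['T']),2).tolist())
    for t in ['tea_box','tapered_lid','white_lid']:
        for r in silhouettes(c,t):
            px=r['pixels']&(d>0); q=W[px]
            print(c,t,round(r['score'],2),np.round(r['xy']),px.sum(),np.round(np.median(q,0)),np.round(np.percentile(q[:,2],[5,50,95])), im[px].mean(0).round())
E
```

```text
0.0 [177.44247752 624.67483366 249.36631116] [-3.13964008e+00  1.64359901e-05  2.86478499e+00] 85.77928234246684 [-0.03680091 -0.02349081  0.01987781]
top 417.9725905947178 [[0.02, -0.99, 0.16, 347.36], [-1.0, -0.02, -0.03, -22.76], [0.03, -0.16, -0.99, 830.88], [0.0, 0.0, 0.0, 1.0]]
top tea_box 0.88 [186. 142.] 5913 [573. 212.  61.] [21. 61. 72.] [243. 214. 156.]
top tapered_lid 0.94 [412. 303.] 2899 [ 272. -235.    8.] [ 3.  8. 41.] [203. 107. 227.]
top tapered_lid 0.81 [331. 217.] 2642 [442. -66.   9.] [ 4.  9. 42.] [229. 196. 126.]
top tapered_lid 0.78 [299. 118.] 2442 [642.  -6.   9.] [ 3.  9. 42.] [191. 100. 217.]
top white_lid 0.92 [444. 195.] 3015 [ 491. -300.    8.] [ 5.  8. 41.] [237. 237. 237.]
top white_lid 0.6 [188. 143.] 6034 [573. 212.  61.] [15. 61. 72.] [241. 212. 155.]
side 479.39872869928035 [[0.98, -0.11, 0.14, 312.43], [-0.18, -0.56, 0.81, -855.2], [-0.01, -0.82, -0.57, 645.15], [0.0, 0.0, 0.0, 1.0]]
side tea_box 0.73 [348. 150.] 2581 [567. 167.  57.] [ 8. 57. 71.] [226. 185. 131.]
side tapered_lid 0.94 [238. 308.] 2783 [ 274. -253.    9.] [ 2.  9. 42.] [195. 124. 215.]
side tapered_lid 0.74 [400. 208.] 1376 [639. -21.  10.] [ 2. 10. 42.] [150.  87. 175.]
side tapered_lid 0.6 [316. 234.] 1721 [444. -82.   9.] [ 2.  9. 42.] [214. 176. 120.]
side white_lid 0.58 [371. 313.] 3429 [ 490. -316.    9.] [ 6.  9. 41.] [238. 238. 237.]
```

View pics/top0.png

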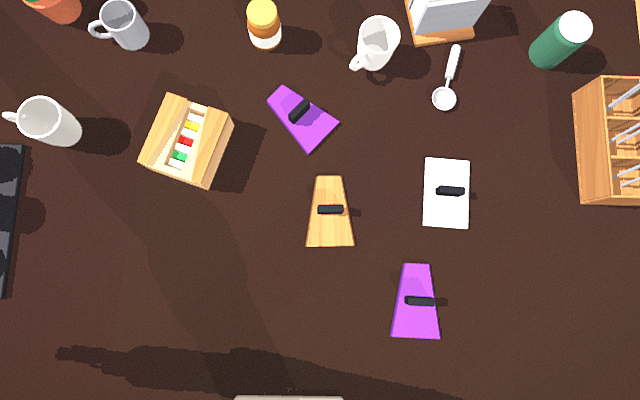

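View pics/side0.png

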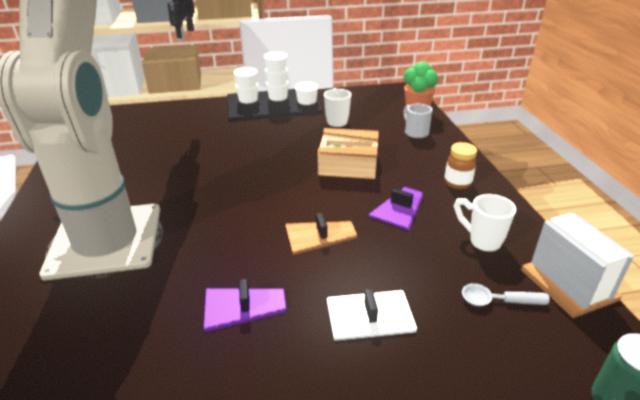

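Top view: the candidates are brown tapered at (331,210), purple tapered at (303,118) and (415,302), and white straight at (446,192). The brown one fits the description: it is wooden and narrows towards the top of the picture (+x). The box is at (188,142). Next I measure poses and take one confirming crop.

```bash
cat >> h.py <<'E'
def rect(Q):
    (c,wh,a)=cv2.minAreaRect(Q[:,:2].astype(np.float32)); return np.round(c,1),np.round(wh,1),round(a,2)
def plate(Q):
    h=cv2.convexHull(Q[:,:2].astype(np.float32)); q=cv2.approxPolyN(h,4,ensure_convex=True).reshape(-1,2); return q
E
python3 - <<'E'
from h import *
for c in ['top','side']:
    z=np.load(c+'0.npz');im,d=z['im'],z['d'];W=cloud(c,d)
    R=lambda x0,x1,y0,y1,z0,z1:W[(d>0)&(W[...,0]>x0)&(W[...,0]<x1)&(W[...,1]>y0)&(W[...,1]<y1)&(W[...,2]>z0)&(W[...,2]<z1)]
    P=R(350,530,-140,10,6.5,14);print(c,'lid plate n',len(P),'z',np.median(P[:,2]).round(1),plate(P).round(0).tolist(),rect(P))
    H=R(350,530,-140,10,37,50);print('handle',len(H),rect(H),np.median(H[:,2]).round(1),H.mean(0).round(1))
    B=R(470,680,110,310,66,80);print('rails',len(B),rect(B),plate(B).round(0).tolist(),np.median(B[:,2]).round(1))
    B=R(470,680,110,310,56,64);print('bed',len(B),rect(B),np.median(B[:,2]).round(1))
    T=R(330,540,30,100,-20,20);print('table',np.median(T[:,2]).round(1))
im=np.load('top0.npz')['im']
a=cv2.resize(im[80:210,120:250],(390,390),interpolation=2);b=cv2.resize(im[155:285,265,None][:,:0] if 0 else im[155:285,265:395],(390,390),interpolation=2)
cv2.imwrite('pics/crop1.png',np.hstack([a,b])[...,::-1])
E
```

```text
top lid plate n 2023 z 8.7 [[521.0, -40.0], [383.0, -23.0], [385.0, -116.0], [526.0, -88.0]] (array([454. , -66.5]), array([140.4,  90.5]), 1.44)
handle 210 (array([453.6, -67.1]), array([14.2, 50. ]), 0.71) 42.0 [453.6 -67.   42.1]
rails 2392 (array([577.5, 212.4]), array([125.3, 144.3]), 71.83) [[666.0, 250.0], [528.0, 294.0], [489.0, 175.0], [627.0, 130.0]] 70.1
bed 1624 (array([577.2, 210.7]), array([122.6, 144.9]), 71.68) 60.1
table -0.2
side lid plate n 1238 z 9.2 [[521.0, -43.0], [381.0, -25.0], [385.0, -123.0], [524.0, -94.0]] (array([452.9, -71.4]), array([140.2,  93.3]), 2.08)
handle 128 (array([452.5, -69.9]), array([15.8, 53.7]), 3.5) 42.7 [451.9 -73.6  42.3]
rails 754 (array([575.9, 209.8]), array([131.3, 144.1]), 71.63) [[528.0, 295.0], [487.0, 170.0], [624.0, 125.0], [663.0, 250.0]] 70.1
bed 542 (array([572.5, 202.3]), array([115.9, 144.1]), 70.91) 60.2
table 0.3
```

View pics/crop1.png

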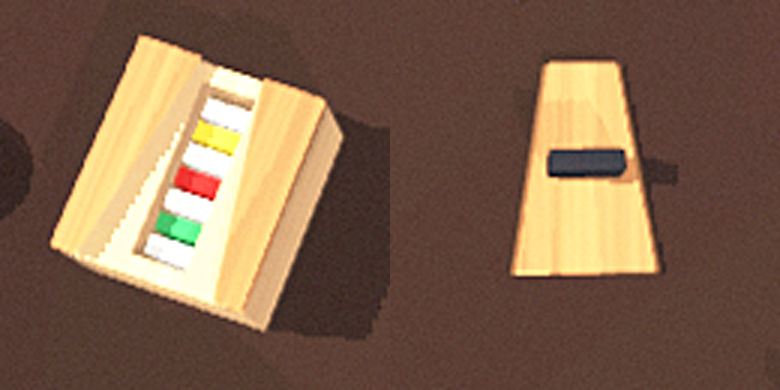

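The right crop confirms the brown lid with its narrow end at +x. The left crop shows the box with its wide mouth at lower left, yaw about -18°. Next I work out the approach.

```bash
cat >> h.py <<'E'
from scipy.spatial.transform import Rotation as Ro
def goto(xyz,yawdeg,p=None,r=None):
    s=ctrl.read_state(); p=s['eef_pos'] if p is None else p; r=s['tool_rot'] if r is None else r
    R=Ro.from_euler('xyz',r); G=Ro.from_euler('xyz',[np.pi,0,np.radians(yawdeg)])
    print(np.round(R.inv().apply(np.array(xyz)-p),1).tolist(),np.round((R.inv()*G).as_rotvec(),3).tolist())
E
python3 - <<'E'
from h import *
goto([420,350,220],125);goto([453.5,-68,130],91.3)
E
```

```text
[-308.4, -198.5, 30.2] [-0.0, 0.0, 0.683]
[-454.8, -591.4, 120.3] [-0.0, 0.0, 1.271]
```

```bash
python3 -m creep '[{"jaw":0,"xyz":[-308,-198,30],"angular":[0,0,0.68]},{"jaw":0,"xyz":[-308,-198,30],"angular":[0,0,0.68]},{"jaw":0,"xyz":[-308,-198,30],"angular":[0,0,0.68]},{"jaw":0,"xyz":[-308,-198,30],"angular":[0,0,0.68]},{"jaw":0,"xyz":[-454,-591,80],"angular":[0,0,1.27]},{"jaw":0,"xyz":[-454,-591,80],"angular":[0,0,1.27]},{"jaw":0,"xyz":[-454,-591,80],"angular":[0,0,1.27]},{"jaw":0,"xyz":[-454,-591,80],"angular":[0,0,1.27]},{"jaw":0,"xyz":[-454,-591,80],"angular":[0,0,1.27]},{"jaw":0,"xyz":[-454,-591,80],"angular":[0,0,1.27]},{"jaw":0,"xyz":[-454,-591,80],"angular":[0,0,1.27]},{"jaw":0,"xyz":[-454,-591,80],"angular":[0,0,1.27]}]'
python3 -c "
from h import *
goto([453.5,-68,100],91.3);print(ctrl.read_state()['qpos'])"
```

```text
clock: 1.9
eef_pos: [449.0, -48.7, 172.7]
tool_rot: [3.14, -0.0, 1.595]
force: [1.3, 0.4, 0.4]
width: 42.7
gripper_force: 0.0
[-19.4, 3.9, 72.7] [0.001, -0.0, 0.002]
[-0.16756597  0.49466883  0.30149419  2.13861531 -0.27696829  0.54321995
  0.362583  ]
```

```bash
python3 -m creep '[{"jaw":0,"xyz":[0,0,30],"angular":[0,0,0]},{"jaw":0,"xyz":[0,0,60],"angular":[0,0,0]},{"jaw":0,"xyz":[0,0,60],"angular":[0,0,0]},{"jaw":0,"xyz":[0,0,60],"angular":[0,0,0]}]'
python3 - <<'E'
from h import *
goto([453.5,-68,33],91.3)
im,d=viewer.get_image('side');cv2.imwrite('pics/side1.png',cv2.resize(im[150:300,220:420],(800,600))[...,::-1])
E
```

```text
clock: 2.4
eef_pos: [448.9, -46.9, 113.4]
tool_rot: [3.141, 0.0, 1.595]
force: [-0.5, -0.5, -0.0]
width: 42.8
gripper_force: 0.0
[-21.2, 4.0, 80.4] [0.001, 0.0, 0.002]
```

View pics/side1.png

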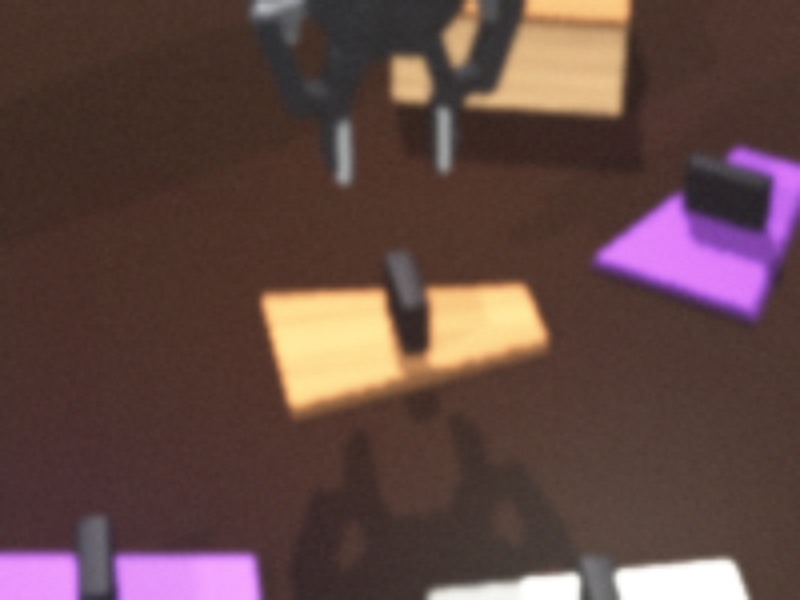

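The gripper stands above and behind the handle, fingers at crop (343,150) and (444,140), straddling along x. I correct 21 mm sideways, then go down and grip.

```bash
python3 -m creep '[{"jaw":0,"xyz":[-21,4,0],"angular":[0,0,0]},{"jaw":0,"xyz":[-21,4,40],"angular":[0,0,0]},{"jaw":0,"xyz":[-21,4,79],"angular":[0,0,0]},{"jaw":0,"xyz":[-21,4,79],"angular":[0,0,0]},{"jaw":0,"xyz":[-21,4,79],"angular":[0,0,0]},{"jaw":-1,"xyz":[-21,4,79],"angular":[0,0,0]},{"jaw":-1,"xyz":[-21,4,79],"angular":[0,0,0]},{"jaw":-1,"xyz":[-21,4,79],"angular":[0,0,0]},{"jaw":-1,"xyz":[-21,4,79],"angular":[0,0,0]},{"jaw":-1,"xyz":[-21,4,79],"angular":[0,0,0]}]'
python3 -c "
from h import *
goto([453.5,-68,200],91.3)"
```

```text
clock: 3.7
eef_pos: [453.6, -67.7, 34.9]
tool_rot: [3.139, -0.0, 1.595]
force: [-0.2, 0.7, 5.8]
width: 15.1
gripper_force: 59.5
[-0.2, 0.2, -165.1] [0.002, -0.0, 0.002]
```

```bash
python3 -m creep '[{"jaw":-1,"xyz":[0,0,-10],"angular":[0,0,0]},{"jaw":-1,"xyz":[0,0,-40],"angular":[0,0,0]},{"jaw":-1,"xyz":[0,0,-80],"angular":[0,0,0]},{"jaw":-1,"xyz":[0,0,-120],"angular":[0,0,0]},{"jaw":-1,"xyz":[0,0,-120],"angular":[0,0,0]}]'
python3 -c "
from h import *
goto([485,241.6,155],71.8)"
```

```text
clock: 4.32
eef_pos: [454.5, -68.0, 156.5]
tool_rot: [3.136, 0.001, 1.595]
force: [-0.1, 0.6, -2.1]
width: 15.1
gripper_force: 58.8
[308.7, 38.0, 1.6] [0.006, -0.0, 0.342]
```

```bash
python3 -m creep '[{"jaw":-1,"xyz":[40,5,0],"angular":[0,0,0.05]},{"jaw":-1,"xyz":[90,12,0],"angular":[0,0,0.11]},{"jaw":-1,"xyz":[140,18,0],"angular":[0,0,0.17]},{"jaw":-1,"xyz":[190,24,0],"angular":[0,0,0.23]},{"jaw":-1,"xyz":[240,30,0],"angular":[0,0,0.29]},{"jaw":-1,"xyz":[280,35,0],"angular":[0,0,0.34]},{"jaw":-1,"xyz":[309,38,0],"angular":[0,0,0.34]},{"jaw":-1,"xyz":[309,38,0],"angular":[0,0,0.34]},{"jaw":-1,"xyz":[309,38,0],"angular":[0,0,0.34]},{"jaw":-1,"xyz":[309,38,0],"angular":[0,0,0.34]}]'
python3 - <<'E'
from h import *
s=ctrl.read_state();print(s['eef_pos'],s['tool_rot'])
for c in ['top','side']:
    im,d=viewer.get_image(c);W=cloud(c,d)
    cv2.imwrite('pics/%s2.png'%c,cv2.resize(im[60:260,80:300] if c=='top' else im[90:240,240:440],(700,600))[...,::-1])
    m=(d>0)&(abs(W[...,0]-485)<130)&(abs(W[...,1]-241)<110)&(W[...,2]>112)&(W[...,2]<136)
    P=W[m];print(c,len(P),np.median(P[:,2]) if len(P) else 0)
    if len(P)>50:print(plate(P).round().tolist(),rect(P))
E
```

```text
clock: 5.58
eef_pos: [483.3, 240.5, 153.6]
tool_rot: [-3.141, 0.001, 1.252]
force: [0.3, 0.9, -1.4]
width: 15.0
gripper_force: 58.8
[483.3032602  240.53519311 153.59923357] [-3.14122981e+00  7.63920785e-04  1.25247868e+00]
top 2510 127.59734009481639
[[433.0, 308.0], [401.0, 214.0], [542.0, 193.0], [558.0, 242.0]] (array([483.7, 239.7]), array([ 97.6, 140. ]), 71.78)
side 806 127.4622522471754
[[431.0, 306.0], [399.0, 210.0], [539.0, 186.0], [557.0, 240.0]] (array([481.7, 236.4]), array([ 97.6, 140.5]), 71.67)
```

View pics/top2.png

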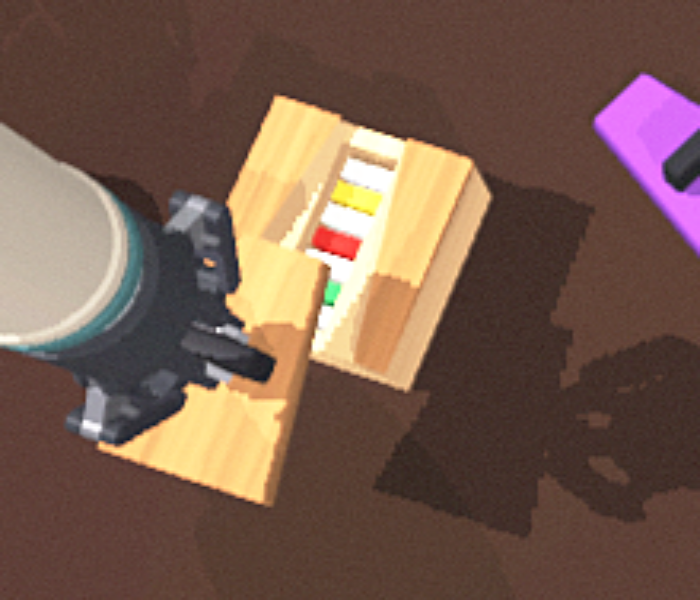

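The lid is level and aligned with the way to within a fraction of a degree. Its lead corner is at crop (325,265), over the mouth. It sits about 3.5 mm off sideways, so I correct that and lower it.

```bash
python3 -m creep '[{"jaw":-1,"xyz":[3.5,5,0],"angular":[0,0,0]},{"jaw":-1,"xyz":[3.5,5,20],"angular":[0,0,0]},{"jaw":-1,"xyz":[3.5,5,40],"angular":[0,0,0]},{"jaw":-1,"xyz":[3.5,5,48],"angular":[0,0,0]},{"jaw":-1,"xyz":[3.5,5,53],"angular":[0,0,0]},{"jaw":-1,"xyz":[3.5,5,56],"angular":[0,0,0]},{"jaw":-1,"xyz":[3.5,5,56],"angular":[0,0,0]}]'
python3 - <<'E'
from h import *
s=ctrl.read_state();print(s['eef_pos'],s['tool_rot'],s['force'],s['torque'])
for c in ['top','side']:
    im,d=viewer.get_image(c);W=cloud(c,d)
    if c=='side':cv2.imwrite('pics/%s3.png'%c,cv2.resize(im[90:210,260:420],(800,600))[...,::-1])
    m=(d>0)&(abs(W[...,0]-485)<70)&(abs(W[...,1]-255)<80)&(W[...,2]>66)&(W[...,2]<80)
    P=W[m];print(c,len(P),np.median(P[:,2]))
E
```

```text
clock: 6.55
eef_pos: [489.5, 243.9, 97.9]
tool_rot: [3.141, -0.0, 1.255]
force: [-0.9, 0.2, -1.3]
width: 14.9
gripper_force: 58.7
[489.46406804 243.86018102  97.93496173] [ 3.14134285e+00 -3.57760489e-04  1.25473205e+00] [-0.91741152  0.20809314 -1.29239291] [-0.05650321 -0.04373975 -0.0045977 ]
top 2172 71.78483369041862
side 818 71.76325480030312
```

View pics/side3.png

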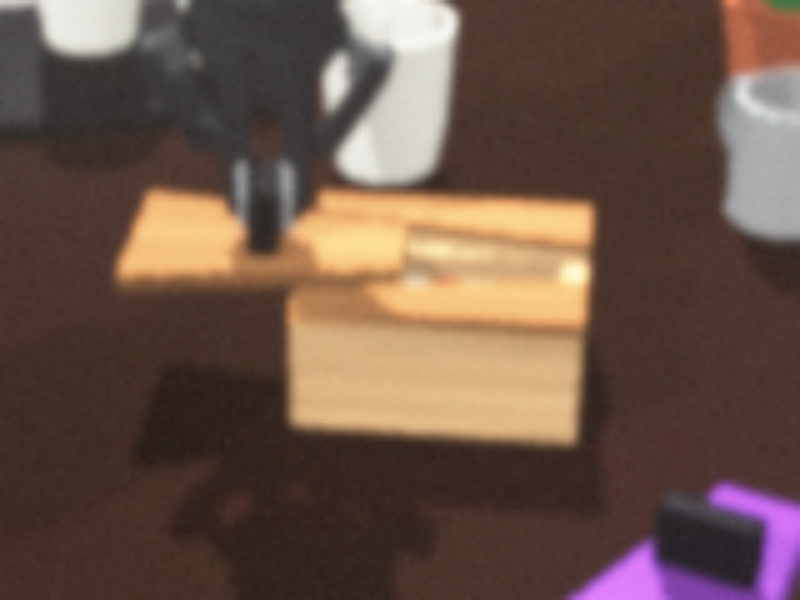

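The lid's narrow end lies between the rails at crop (405,250), about 3 mm above the bed. I set it down, then slide.

```bash
python3 -m creep '[{"jaw":-1,"xyz":[0,0,2],"angular":[0,0,0]},{"jaw":-1,"xyz":[-1.5,2,3],"angular":[0,0,0]},{"jaw":-1,"xyz":[-1.5,10,3.3],"angular":[0,0,0]},{"jaw":-1,"xyz":[-1.5,20,3.3],"angular":[0,0,0]},{"jaw":-1,"xyz":[-1.5,30,3.3],"angular":[0,0,0]},{"jaw":-1,"xyz":[-1.5,40,3.3],"angular":[0,0,0]},{"jaw":-1,"xyz":[-1.5,40,3.3],"angular":[0,0,0]}]'
python3 - <<'E'
from h import *
s=ctrl.read_state();print(s['eef_pos'],s['tool_rot'],s['force'],s['torque'])
im,d=viewer.get_image('top');W=cloud('top',d)
cv2.imwrite('pics/top4.png',cv2.resize(im[80:210,110:260],(750,600))[...,::-1])
u=np.array([.95,-.312]);n=np.array([.312,.95]);D=s['eef_pos'][:2]-[577.4,212];print(D@u,D@n)
E
```

```text
clock: 7.52
eef_pos: [528.4, 229.4, 94.9]
tool_rot: [3.139, -0.001, 1.254]
force: [1.6, -1.0, 3.1]
width: 15.4
gripper_force: 59.5
[528.42617392 229.42505425  94.9356555 ] [ 3.13915265e+00 -8.54025531e-04  1.25385306e+00] [ 1.58567541 -0.9602607   3.09658017] [-0.00730494 -0.18753951  0.01131192]
-51.961751700975206 1.2739678009609339
```

View pics/top4.png

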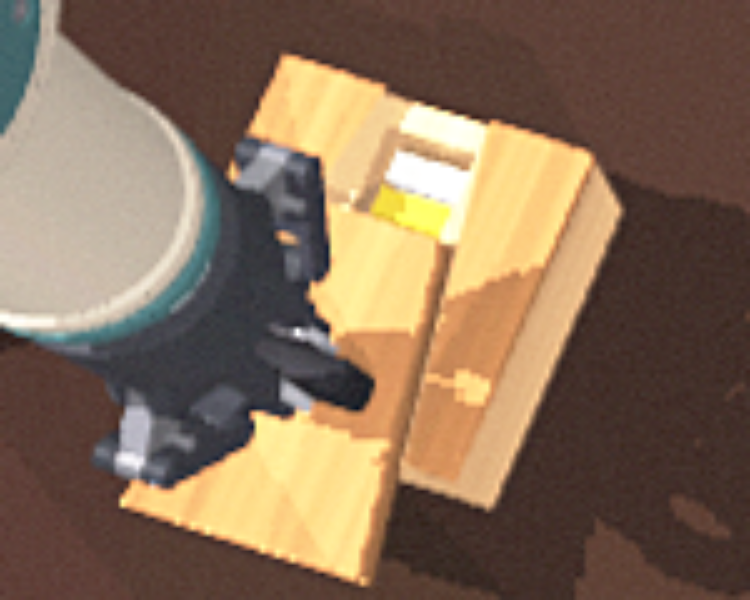

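The lid is engaged and running straight, with small bed contact forces. I slide further and watch the force.

```bash
python3 -m creep '[{"jaw":-1,"xyz":[0,8,0],"angular":[0,0,0]},{"jaw":-1,"xyz":[0,16,0],"angular":[0,0,0]},{"jaw":-1,"xyz":[-0.5,24,0],"angular":[0,0,0]},{"jaw":-1,"xyz":[-0.5,32,0],"angular":[0,0,0]},{"jaw":-1,"xyz":[-0.5,40,0],"angular":[0,0,0]},{"jaw":-1,"xyz":[-0.5,40,0],"angular":[0,0,0]}]'
python3 - <<'E'
from h import *
s=ctrl.read_state();print(s['eef_pos'],s['tool_rot'],s['force'],s['torque'])
u=np.array([.95,-.312]);n=np.array([.312,.95]);D=s['eef_pos'][:2]-[577.4,212];print(D@u,D@n,s['force'][:2]@u,s['force'][:2]@n)
E
```

```text
clock: 8.32
eef_pos: [564.4, 217.7, 94.9]
tool_rot: [-3.14, -0.001, 1.255]
force: [-2.6, 2.6, 6.6]
width: 15.3
gripper_force: 60.0
[564.44183698 217.74027464  94.92136398] [-3.14040756e+00 -1.20968400e-03  1.25518007e+00] [-2.59199927  2.55647123  6.57529564] [ 0.26150435  0.44556849 -0.08412933]
-14.10122055971201 1.4103140479627188 -3.260018326202991 1.6199438971069524
```

```bash
python3 -m creep '[{"jaw":-1,"xyz":[0,3,0],"angular":[0,0,0]},{"jaw":-1,"xyz":[0,6,0],"angular":[0,0,0]},{"jaw":-1,"xyz":[0,9,0],"angular":[0,0,0]},{"jaw":-1,"xyz":[0,9,0],"angular":[0,0,0]}]'
cat >> h.py <<'E'
def st():
    s=ctrl.read_state();u=np.array([.95,-.312]);n=np.array([.312,.95]);D=s['eef_pos'][:2]-[577.4,212];f=np.array(s['force']);print('along,lat',D@u,D@n,'F u,n,z',f[:2]@u,f[:2]@n,f[2],'yaw',np.degrees(s['tool_rot'][2]),s['eef_pos'][2])
E
python3 -c "
from h import *
st()"
```

```text
clock: 8.82
eef_pos: [568.3, 216.3, 95.0]
tool_rot: [-3.131, -0.0, 1.257]
force: [-14.3, 2.7, 17.9]
width: 15.0
gripper_force: 61.5
along,lat -9.976180802022714 1.2310367252171446 F u,n,z -14.43552853913192 -1.8590024727507122 17.85544936486134 yaw 72.00939251398704 94.9707767175559
```

```bash
python3 - <<'E'
from h import *
im,d=viewer.get_image('top');W=cloud('top',d);im2,d2=viewer.get_image('side')
cv2.imwrite('pics/c5.png',np.hstack([cv2.resize(im[80:210,130:250],(400,433),interpolation=2),cv2.resize(im2[110:190,305:395],(400,433),interpolation=2)])[...,::-1])
E
```

```text
(no output)
```

View pics/c5.png

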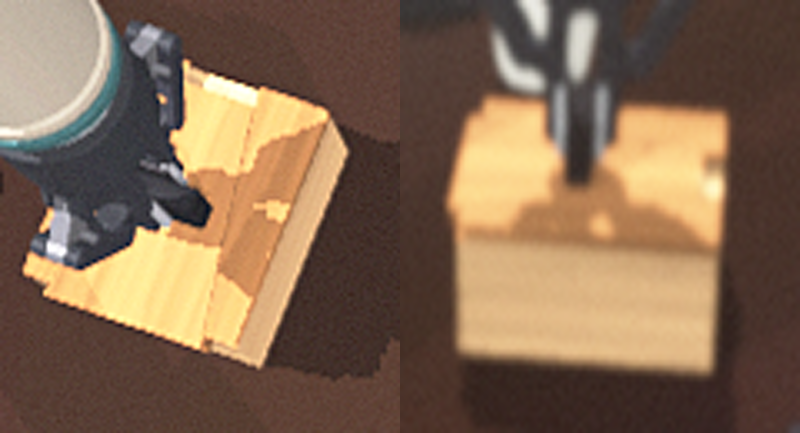

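The lid is about 8–10 mm short: a bed strip still shows at its far end, crop left (225,90). A dark gap shows on its right side, so it may be rubbing on the left rail. I shift right slightly, ease the down force and push on.

```bash
python3 -m creep '[{"jaw":-1,"xyz":[-1,-1,-0.7],"angular":[0,0,0]},{"jaw":-1,"xyz":[-2,0,-0.7],"angular":[0,0,0]},{"jaw":-1,"xyz":[-2,2,-0.7],"angular":[0,0,0]},{"jaw":-1,"xyz":[-2,2,-0.7],"angular":[0,0,0]}]'
python3 -c "
from h import *
st()"
```

```text
clock: 9.43
eef_pos: [573.4, 212.8, 94.9]
tool_rot: [-3.138, -0.001, 1.255]
force: [-5.8, 3.4, 4.9]
width: 14.9
gripper_force: 59.7
along,lat -4.040717471128755 -0.4620683618484347 F u,n,z -6.5626141076813616 1.410825324723951 4.863774866752848 yaw 71.90401071888714 94.94760273717192
```

```bash
python3 -m creep '[{"jaw":-1,"xyz":[0,2,0],"angular":[0,0,0]},{"jaw":-1,"xyz":[0,4,0],"angular":[0,0,0]},{"jaw":-1,"xyz":[0,4,0],"angular":[0,0,0]}]'
python3 -c "
from h import *
st()"
```

```text
clock: 9.8
eef_pos: [575.6, 212.4, 95.0]
tool_rot: [-3.135, -0.001, 1.256]
force: [-9.8, 4.4, 10.5]
width: 14.9
gripper_force: 60.3
along,lat -1.8784202271910941 -0.16027933986742493 F u,n,z -10.688600221586611 1.0975535246844808 10.523254220549374 yaw 71.94020700615677 94.98787628121023
```

```bash
python3 -m creep '[{"jaw":-1,"xyz":[0,3,-0.5],"angular":[0,0,0]},{"jaw":-1,"xyz":[0,6,-0.5],"angular":[0,0,0]},{"jaw":-1,"xyz":[0,6,-0.5],"angular":[0,0,0]}]'
python3 -c "
from h import *
st()"
```

```text
clock: 10.18
eef_pos: [576.2, 212.3, 95.0]
tool_rot: [-3.124, -0.001, 1.257]
force: [-21.7, 6.5, 17.7]
width: 14.9
gripper_force: 62.0
along,lat -1.2675862567329834 -0.08827325283000809 F u,n,z -22.68576215584386 -0.6180257266802895 17.747008588974843 yaw 72.01243047120367 95.04683139342839
```

Nearly all of that 6 mm went into force, so it is wedging. One firmer push, then relax.

```bash
python3 -m creep '[{"jaw":-1,"xyz":[-0.5,4,-0.5],"angular":[0,0,0]},{"jaw":-1,"xyz":[0.5,7,-0.5],"angular":[0,0,0]},{"jaw":-1,"xyz":[0,7,-0.5],"angular":[0,0,0]}]'
python3 -c "
from h import *
st()"
python3 -m creep '[{"jaw":-1,"xyz":[0,-8,0],"angular":[0,0,0]},{"jaw":-1,"xyz":[0,-12,0],"angular":[0,0,0]},{"jaw":-1,"xyz":[0,-12,0],"angular":[0,0,0]}]'
python3 - <<'E'
from h import *
st()
im,d=viewer.get_image('top');im2,d2=viewer.get_image('side')
cv2.imwrite('pics/c6.png',np.hstack([cv2.resize(im[80:210,130:250],(400,433),interpolation=2),cv2.resize(im2[110:190,305:395],(400,433),interpolation=2)])[...,::-1])
E
```

```text
clock: 10.55
eef_pos: [576.7, 212.3, 94.9]
tool_rot: [-3.111, 0.0, 1.259]
force: [-33.8, 9.7, 26.0]
width: 15.2
gripper_force: 70.6
along,lat -0.7202799024195538 0.0701163439757391 F u,n,z -35.18180626248334 -1.3131311044237197 26.02778638705174 yaw 72.13185979968328 94.89506925490821
clock: 10.92
eef_pos: [576.4, 212.3, 94.9]
tool_rot: [-3.135, -0.0, 1.256]
force: [-5.5, 4.0, 1.8]
width: 15.2
gripper_force: 60.0
along,lat -1.0024533778075886 -0.05229744435477485 F u,n,z -6.501573440696522 2.1045948550826203 1.7995965814230699 yaw 71.963617547779 94.92215227994198
```

View pics/c6.png

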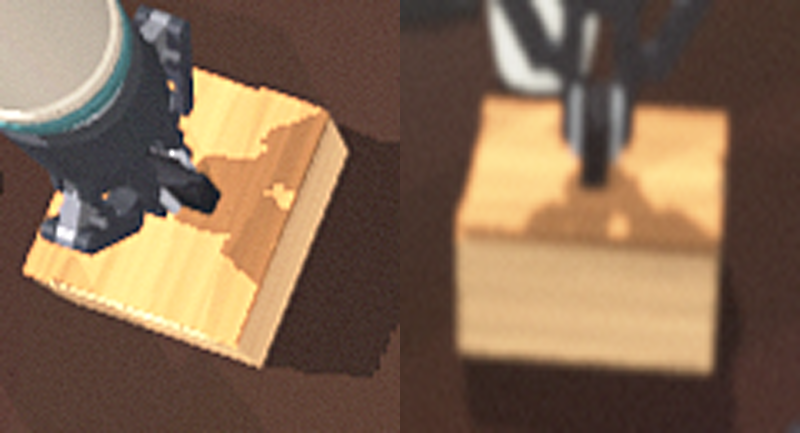

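Both ends are flush and the bed strip is gone. The lid is wedged: it stayed put when I backed the command off. Release and retreat straight up.

```bash
python3 -m creep '[{"jaw":-1,"xyz":[0,-2,0],"angular":[0,0,0]},{"jaw":-0.3,"xyz":[0,-2,-0.5],"angular":[0,0,0]},{"jaw":-0.2,"xyz":[0,-2,-0.5],"angular":[0,0,0]},{"jaw":-0.2,"xyz":[0,0,-2],"angular":[0,0,0]},{"jaw":-0.2,"xyz":[0,0,-20],"angular":[0,0,0]},{"jaw":-0.2,"xyz":[0,0,-60],"angular":[0,0,0]},{"jaw":-0.2,"xyz":[0,0,-110],"angular":[0,0,0]},{"jaw":-0.2,"xyz":[-150,-100,-130],"angular":[0,0,0]},{"jaw":-0.2,"xyz":[-150,-100,-130],"angular":[0,0,0]},{"jaw":-0.2,"xyz":[-150,-100,-130],"angular":[0,0,0]},{"jaw":-0.2,"xyz":[-150,-100,-130],"angular":[0,0,0]},{"jaw":-0.2,"xyz":[-150,-100,-130],"angular":[0,0,0]}]'
python3 - <<'E'
from h import *
st()
im,d=viewer.get_image('top');W=cloud('top',d)
H=W[(d>0)&(abs(W[...,0]-577)<90)&(abs(W[...,1]-212)<90)&(W[...,2]>95)&(W[...,2]<110)];print(rect(H),np.median(H[:,2]))
cv2.imwrite('pics/c7.png',cv2.resize(im[70:220,110:270],(640,600),interpolation=2)[...,::-1])
E
```

```text
clock: 12.52
eef_pos: [438.8, 99.0, 227.2]
tool_rot: [3.14, -0.002, 1.255]
force: [0.8, 0.2, -0.1]
width: 34.4
gripper_force: 0.0
along,lat -96.42968693644896 -150.57864875778034 F u,n,z 0.6892062897463931 0.39270577076647806 -0.10182881975490791 yaw 71.88555629528948 227.225602699573
(array([0., 0.]), array([0., 0.]), 0.0) nan
  return _methods._mean(a, axis=axis, dtype=dtype,
  ret = ret.dtype.type(ret / rcount)
```

View pics/c7.png

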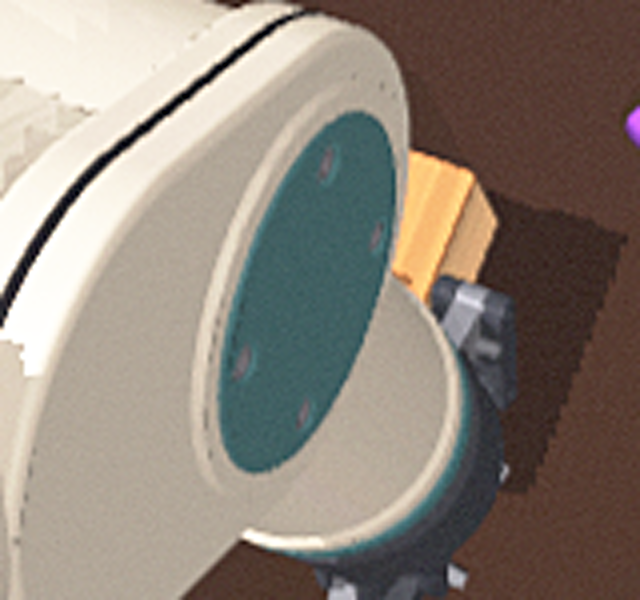

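The arm hides the box in the top view, so I check with the side camera's depth.

```bash
python3 -m creep '[{"jaw":-0.2,"xyz":[-60,0,0],"angular":[0,0,0]},{"jaw":-0.2,"xyz":[-120,0,0],"angular":[0,0,0]},{"jaw":-0.2,"xyz":[-180,0,0],"angular":[0,0,0]},{"jaw":-0.2,"xyz":[-180,0,0],"angular":[0,0,0]},{"jaw":-0.2,"xyz":[-180,0,0],"angular":[0,0,0]}]'
python3 - <<'E'
from h import *
for c in ['top','side']:
    im,d=viewer.get_image(c);W=cloud(c,d)
    R=lambda a,b:W[(d>0)&(abs(W[...,0]-577)<100)&(abs(W[...,1]-212)<100)&(W[...,2]>a)&(W[...,2]<b)]
    H=R(97,108)
    if len(H)>5: print(c,len(H),rect(H),np.median(H[:,2]))
    P=R(64,76);print(rect(P),np.median(P[:,2]))
    cv2.imwrite('pics/%s8.png'%c,cv2.resize(im[70:220,110:270] if c=='top' else im[100:200,290:410],(640,560),interpolation=2)[...,::-1])
E
```

```text
clock: 13.2
eef_pos: [382.8, -72.1, 226.1]
tool_rot: [3.141, -0.0, 1.255]
force: [0.2, -0.1, 0.3]
width: 34.4
gripper_force: 0.0
top 249 (array([576.6, 212.4]), array([50. , 16.4]), 73.25) 102.73855320106941
(array([577.4, 212. ]), array([126. , 144.2]), 71.81) 69.62606436428928
side 68 (array([574.7, 207.1]), array([49.6, 15.6]), 72.12) 102.8401834964933
(array([575.8, 209.3]), array([132.2, 144.3]), 71.42) 69.76009894018318
```

View pics/top8.png

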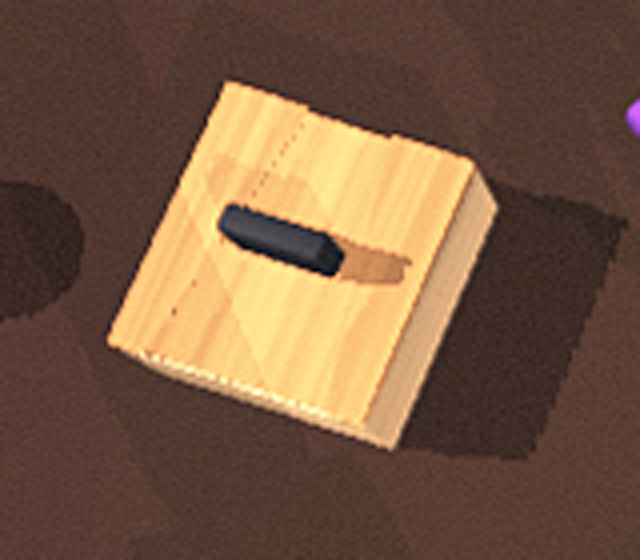

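The lid is home: its handle at crop (280,240) is within 1 mm of the box's centre, its height is right, and its ends are flush.

```bash
python3 -c "
from cell import ctrl
print(ctrl.finish_job())"
```

```text
the job is handed in; nothing more can be done
None
```

The tea box is closed: the brown tapered lid is wedged home with its ends flush, the gripper has let go and moved clear, the white lid was left alone, and the job was handed in at about 13 s.

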